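# Stand the long peeling board up to drain

### The job

Take the long wooden board out of the rack and lean it against the low steel draining wall, standing on its short end with one broad face resting on the wall's top edge and its foot on the bench close inside the stop rail, so that it cannot slide out. Leave the short board standing in the rack.

Things in the scene. Friction and masses are not known exactly. Their poses are not given: they have to be found in the camera images.
- long_board: Flat wooden board, 22 thick x 80 wide x 280 mm long, about 0.32 kg, standing upright on its short end in one of the rack's two slots. Origin: centre of its lower end face. x: through its thickness, y: across its width, z: along its length, from the origin up to the other end. It stands free in the slot with 2 mm play on each side (it may stand up to 4 deg askew) and lifts straight out.
- short_board: The other wooden board, same wood, 22 x 80 x 180 mm, upright in the other slot. Origin: centre of its lower end; axes as for the long board. It stays in the rack.
- rack: Fixed wooden rack: base plate 170 (x) x 110 (y) x 10 mm, on it two slots 26 mm wide, centred at x = -50 and +50 mm, each between two slats 12 mm thick that run along y and rise to 70 mm above the bench. Boards stand on the plate, 10 mm above the bench. Origin: centre of the base plate's underside, on the bench; z up.
- drain_wall: Fixed steel wall, 300 long (y), 160 high, 12 mm thick, with a stop rail. Origin: on the bench at mid-length, in the plane of the working face; x points square out of that face to the rail, z up. Rail: bar 12 thick, 20 mm high, as long as the wall, inner face at x = 92 mm; bare bench between. With its foot at the rail the long board leans 24 deg from upright, its top above the wall.
There are look-alikes about, which are no part of the job. What is shaped like the short_board but blue or purple is not meant.

How it is judged (in metres and radians):
At the end, for the whole second after the job is handed in: Long board at rest, leaning on the wall 13 to 31 deg from upright, foot on the bench within about 25 mm of the rail on its wall side and 25 mm or more in from the wall ends, parallel to the wall within 15 deg. Short board upright within 11 deg, moved under 30 mm (x of long_board in the frame of drain_wall between 0.056 and 0.092 m and y of long_board in the frame of drain_wall between -0.125 and 0.125 m and z of long_board in the frame of drain_wall below 0.02 m and angle between long_board's own z axis and vertical between 0.22 and 0.54 rad and angle between the y axis of long_board and the y axis of drain_wall, either way round below 0.26 rad and linear speed of long_board below 0.02 m/s and distance of short_board from where it was at the start of the episode below 0.03 m and angle between short_board's own z axis and vertical below 0.2 rad); the robot touches nothing.
It also fails if it takes over 45 s, if anything falls off the work surface, if the arm or the gripper's body presses on something with over 40 N, if the wrist force passes 120 N, or if a joint passes its speed limit or range.

### The arm

A 7-joint arm with a two-finger parallel gripper is mounted at the origin on the work surface. World frame = base frame: x ahead of the robot, y to its left, z up, the work surface at z = 0. Lengths are in m, angles in degrees, forces in N, time in s.
With the tool pointing down it reaches from about 0.35 to 0.9 m from the base axis. Payload 8.1 kg.
Tool frame: the origin (TCP) lies at the very end of the fingers, on their centre line; the grasp point (between the pads) lies 19 mm behind it; x points along the fingers, y is the direction in which the jaws open and shut, and the axes are right-handed (so a half turn about x gives the same grasp; the last joint's range is limited). The gripper opens to 92 mm and grips with 3 to 60 N. Pads are 19 mm wide; open, the fingers measure 130 mm over their backs; the gripper's body (75 mm by 190 mm) begins 47 mm behind the grasp point.
Start: joints at [70.841, 24.895, 1.432, 90.138, -0.665, 64.973, -4.303], TCP at [0.144, -0.608, 0.227] pointing down, gripper open.
Joint ranges: [-149.89, 149.89], [-25.12, 119.58], [-72.63, 75.52], [4.76, 147.25], [-75.54, 255.54], [6.69, 114.76], [-157.13, 157.13]. Speed limits (degrees/s): [127.2, 127.2, 172.46, 172.46, 180, 180, 180].

### API

Orientations are given as a 3x3 rotation matrix whose columns are the frame's x, y, z axes.
In Python, from bench import monitor, cams, ticket, recognise gives the robot as it stands. The module is installed in compiled form; this text tells all that it offers.
- The arm moves only by the shell command python3 -m creep 'ROWS' [FORCE]. ROWS is JSON, a list of rows, each a list of 5 numbers: the shift along the tool's x, y, z as a fraction of full scale, then the turn about the tool's x as a fraction of full scale, then the closure, from -1 (fully open) to 1 (shut), so that 0 is half open. A call has 1 to 5 rows; each row shifts and turns the pose as measured when the row begins, along the tool's axes as they then stand; what a row does not reach is not made up. Full scale, the value 1, is 30 mm for a shift and 2 pi rad for a turn. A row lasts 1/12 s, in which the tool goes at most 41.7 mm and 7.16 degrees, less where a joint would pass 70% of its speed; a pose out of reach is approached as far as the arm can. A call with a number of a shift or a turn outside -1 to 1 is refused whole. A call with a gripper value outside its range is refused whole. The fingers move at their own pace and stop on an object; FORCE is the grip in N (left out, the last holds). Time passes only in rows, so rows that do not move let the fingers close. It gives the time, the measured TCP pose, the force and the opening at its end, in the units of the state.
- monitor.get_obs(): the state, without advancing time (a new reading comes with each control period).
- cams.grab_frame(name): name is "side" or "top"; returns (picture, depth): 420x560x3 uint8, red, green, blue; 420x560 float32, m along the optical axis (not along the pixel's ray), 0 where there is no reading.
- cams.camera_params(name): a dict with "fov_y" (degrees; the focal length in pixels is half the picture's height over the tangent of half this angle, whatever the lens; pixels are square), "cx", "cy" (the principal point, pixels), "D" ([k1, k2, p1, p2, k3] as OpenCV has them; the pictures are not rectified), "T" (4x4, takes a point from camera to world coordinates). Camera axes: x right, y down, z forward; pixel columns grow to the right and rows downward; lengths in m; the calibration is good to about 2 mm. A picture is of the moment at which its call begins. camera_params takes no time and is no camera call.
- ticket.sign_off(): hands the job in, once; it reports no verdict.
Trained networks look in the newest picture that a camera, given by its name, has taken for a name from the list of things; names that differ only in an ending like _2 or _b are one class to them, and where a whole thing is asked for, a point or a joint stands for the part that bears it (a point fixed in the world has none). Each returns a list of dicts, best first, with "p" (0 to 1); they miss things now and then, are a little off and sometimes report something else, mostly with a low value. They report only what shows in the picture. A call takes as long as a camera call. They do not tell look-alikes from the thing itself.
- recognise(camera, thing): "uv" ([column, row] in pixels, amid what is visible of it).
The state is a dict: "time": time; "joint_pos": joint angles; "qd": joint speeds; "tau": joint torques, N m; "tcp_pos": TCP position; "ee_rot": TCP orientation; "wrist_force": force on the tool from outside, world axes, zero at the start; "torque": the same for the moment, N m; "gripper_width": finger opening in m.
Only numpy, scipy, OpenCV 4.12 (cv2) and the standard library are available. Lean on these libraries where they do the work, as an engineer would, in place of code of your own. Each camera call takes 0.05 s, during which the arm holds its last target. There are 200 camera calls.

## Working session

There is one attempt and no reset: what is moved stays moved. The work goes in short steps, Python scripts to look and compute and a shell command to move; the robot and the scene stay as the last step left them, time stands still between calls to the robot, and variables do not carry over. Pictures are saved under pics/ and viewed, about 8 in all and at most 12, crops included, and the job is handed in when it is done.

```bash
mkdir -p pics; cat > h.py <<'E'
import numpy as np, cv2
from bench import monitor, cams, ticket, recognise
def K(c):
    p=cams.camera_params(c); f=210/np.tan(np.radians(p["fov_y"]/2))
    return np.array([[f,0,p["cx"]],[0,f,p["cy"]],[0,0,1]]),np.array(p["D"],float),np.array(p["T"])
def cloud(c,depth):
    k,D,T=K(c); v,u=np.mgrid[0:420,0:560]
    n=cv2.undistortPoints(np.stack([u,v],-1).reshape(-1,1,2).astype(np.float64),k,D).reshape(420,560,2)
    P=np.dstack([n*depth[...,None],depth])@T[:3,:3].T+T[:3,3]
    P[depth==0]=np.nan
    return P
def save(n,im): cv2.imwrite(f"pics/{n}.png",im[...,::-1])
E
python3 - <<'E'
from h import *
np.set_printoptions(precision=3,suppress=True)
ims=[]
for c in("side","top"):
    im,d=cams.grab_frame(c);np.savez(f"{c}0.npz",im=im,d=d);P=cloud(c,d)
    print(c,K(c)[2][:3])
    for t in("long_board","short_board","rack","drain_wall"):
        for r in recognise(c,t):
            u,v=map(int,np.round(r["uv"]));print(t,u,v,round(r["p"],2),P[v,u])
    save(c+"0",im)
o=monitor.get_obs();print(o["time"],o["tcp_pos"],o["ee_rot"],o["gripper_width"],o["wrist_force"])
E
```

```text
side [[ 1.     0.008  0.008  0.485]
 [ 0.001 -0.754  0.657 -0.699]
 [ 0.011 -0.657 -0.754  0.769]]
long_board 354 225 0.83 [ 0.6   -0.26   0.229]
short_board 301 324 0.98 [ 0.517 -0.389  0.15 ]
short_board 252 189 0.91 [ 0.428 -0.097  0.138]
short_board 223 233 0.72 [ 0.381 -0.206  0.136]
short_board 292 242 0.56 [ 0.504 -0.248  0.168]
drain_wall 269 131 0.6 [0.458 0.074 0.144]
drain_wall 323 282 0.29 [ 0.57  -0.228  0.01 ]
top [[-0.011 -0.996  0.093  0.403]
 [-1.     0.01  -0.011 -0.033]
 [ 0.01  -0.093 -0.996  1.126]]
long_board 368 151 0.59 [ 0.599 -0.212  0.245]
short_board 341 266 0.82 [ 0.383 -0.164  0.182]
short_board 425 200 0.73 [ 0.517 -0.351  0.137]
short_board 290 248 0.7 [ 0.42  -0.065  0.181]
short_board 358 200 0.69 [ 0.513 -0.2    0.189]
rack 351 186 0.85 [ 0.567 -0.216  0.012]
drain_wall 148 226 0.55 [0.467 0.223 0.159]
0.5 [ 0.144 -0.608  0.227] [[-0.     0.23  -0.973]
 [ 0.    -0.973 -0.23 ]
 [-1.    -0.     0.   ]] 0.09181660489157654 [-0.624  0.248 -0.398]
```

View pics/side0.png

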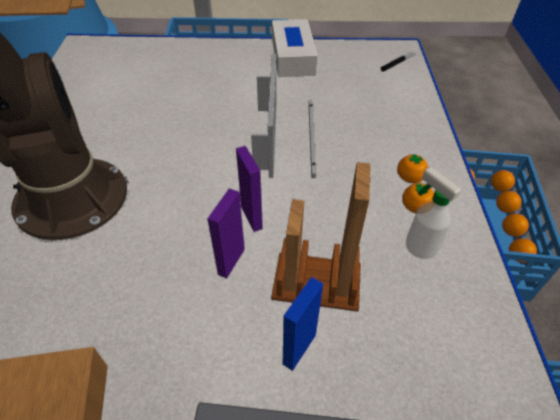

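View pics/top0.png

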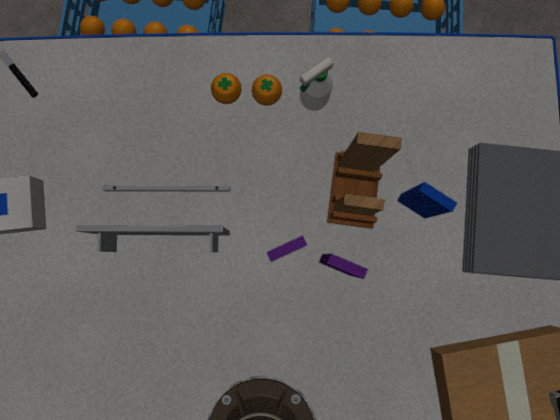

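Side view: the tall wooden long board is at (355,225) in the rack's right slot. The short wooden board is at (292,242). Look-alikes are purple at (227,233) and (250,189), and blue at (303,324). The wall is at (270,120) with its rail at (312,140). The long board is the wooden one that reaches z≈0.29.

```bash
cat > fit.py <<'E'
from h import *
np.set_printoptions(precision=3,suppress=True)
def load(c): a=np.load(f"{c}0.npz"); return a["im"],cloud(c,a["d"])
def rect(n,P,lo,hi):
    m=np.all((P>lo)&(P<hi),-1); Q=P[m]
    r=cv2.minAreaRect((Q[:,:2]*1000).astype(np.float32))
    print(n,len(Q),"c",np.round(r[0],1),"size",np.round(r[1],1),"ang",round(r[2],1),"z",np.percentile(Q[:,2],[2,50,98]))
if __name__=="__main__":
    for c in("top","side"):
        im,P=load(c); print(c)
        rect("long top",P,(.5,-.4,.275),(.7,-.1,.31))
        rect("long mid",P,(.5,-.4,.22),(.7,-.1,.25))
        rect("long low",P,(.56,-.4,.1),(.7,-.1,.13))
        rect("short top",P,(.45,-.3,.178),(.555,-.15,.21))
        rect("rack slats",P,(.45,-.35,.06),(.68,-.1,.08))
        rect("wall top",P,(.4,.0,.145),(.53,.45,.175))
        rect("rail",P,(.52,.0,.012),(.62,.45,.03))
    s=load("side")[0]; save("crop0",cv2.resize(s[140:320,180:420],None,fx=3,fy=3))
E
python3 fit.py
```

```text
top
long top 640 c [ 608.1 -222.8] size [81.1 22.9] ang 82.0 z [0.277 0.29  0.293]
long mid 182 c [ 598.4 -219. ] size [83.2 19.9] ang 68.8 z [0.221 0.235 0.249]
long low 123 c [ 598.4 -218.2] size [81.9 19.8] ang 67.4 z [0.101 0.115 0.129]
short top 465 c [ 510.  -211.8] size [79.1 22.6] ang 81.5 z [0.182 0.19  0.194]
rack slats 698 c [ 552.6 -262.6] size [181.9 148.7] ang 81.8 z [0.061 0.07  0.079]
wall top 883 c [462.  221.7] size [302.8  10.8] ang 89.6 z [0.156 0.16  0.164]
rail 693 c [565.5 219.9] size [ 13.2 302. ] ang 0.0 z [0.012 0.02  0.025]
side
long top 672 c [ 608.6 -222.2] size [82.3 22.1] ang 81.7 z [0.277 0.291 0.293]
long mid 227 c [ 598.2 -223.9] size [21.1 81.1] ang 7.7 z [0.221 0.235 0.249]
long low 165 c [ 598.2 -224. ] size [21.6 82.8] ang 7.7 z [0.101 0.116 0.13 ]
short top 535 c [ 509.5 -210. ] size [83.5 22.2] ang 81.8 z [0.18  0.191 0.193]
rack slats 1277 c [ 552.5 -260.7] size [178.9 150.1] ang 81.7 z [0.061 0.07  0.078]
wall top 411 c [461.7 220.2] size [299.3  12.1] ang 89.3 z [0.148 0.161 0.164]
rail 360 c [565.2 222. ] size [301.5  12.2] ang 89.4 z [0.015 0.021 0.025]
```

View pics/crop0.png

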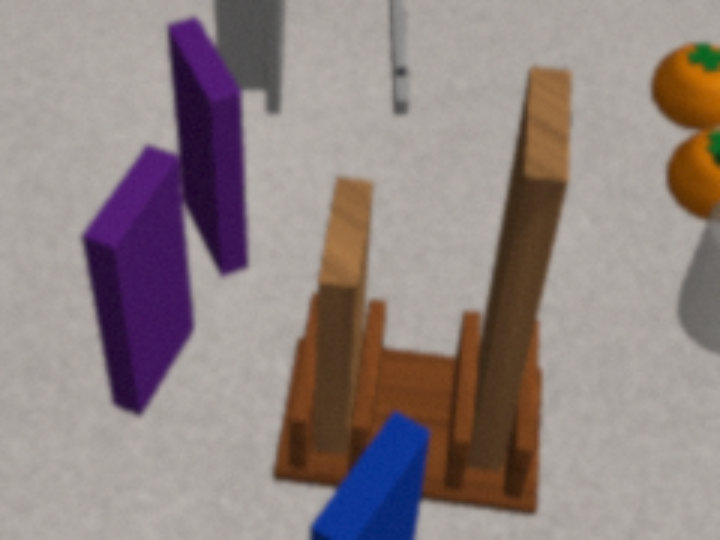

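The crop confirms it: the tall wooden board, leaning slightly, is in the right slot, with its top at about crop (550,125). One quick check is needed on the yaw sign before moving.

```bash
python3 - <<'E'
from fit import *
for c in("top","side"):
    im,P=load(c)
    def line(n,lo,hi):
        m=np.all((P>lo)&(P<hi),-1);Q=P[m]
        vx,vy,x0,y0=cv2.fitLine((Q[:,:2]*1000).astype(np.float32),cv2.DIST_L1,0,.01,.01).ravel()
        if vy<0: vx,vy=-vx,-vy
        print(c,n,"dir",vx,vy,"yaw off y (+ = toward -x)",np.degrees(np.arctan2(-vx,vy)),"mean",Q.mean(0)*1000)
    line("long top",(.5,-.4,.286),(.7,-.1,.31))
    line("short top",(.45,-.3,.186),(.555,-.15,.21))
    line("wall",(.4,0,.152),(.53,.45,.175))
    line("rail",(.52,0,.014),(.62,.45,.03))
    for z in(.1,.14,.18,.22,.26):
        m=np.all((P>(.56,-.4,z-.01))&(P<(.7,-.1,z+.01)),-1);Q=P[m];print(z,len(Q),np.percentile(Q,[2,98],axis=0)[:,:2].ravel())
E
```

```text
top long top dir 0.12595555 0.99203587 yaw off y (+ = toward -x) -7.2359414 mean [ 607.919 -222.639  290.026]
top short top dir 0.15047088 0.98861444 yaw off y (+ = toward -x) -8.654216 mean [ 510.026 -211.677  190.203]
top wall dir 0.01103148 0.99993914 yaw off y (+ = toward -x) -0.63207 mean [461.905 220.295 160.293]
top rail dir 0.0015856776 0.99999875 yaw off y (+ = toward -x) -0.09085267 mean [565.694 215.255  20.252]
0.1 75 [ 0.592 -0.257  0.619 -0.182]
0.14 89 [ 0.592 -0.257  0.619 -0.181]
0.18 104 [ 0.592 -0.259  0.62  -0.182]
0.22 111 [ 0.592 -0.258  0.619 -0.182]
0.26 132 [ 0.592 -0.259  0.62  -0.182]
side long top dir 0.12707563 0.99189305 yaw off y (+ = toward -x) -7.300636 mean [ 607.917 -225.59   291.028]
side short top dir 0.14606552 0.9892749 yaw off y (+ = toward -x) -8.398986 mean [ 509.236 -213.462  191.162]
side wall dir 0.013625633 0.9999072 yaw off y (+ = toward -x) -0.7807154 mean [461.688 201.957 160.717]
side rail dir 0.010461573 0.9999453 yaw off y (+ = toward -x) -0.5994149 mean [564.833 205.31   21.239]
0.1 102 [ 0.593 -0.264  0.613 -0.189]
0.14 115 [ 0.593 -0.264  0.613 -0.19 ]
0.18 139 [ 0.593 -0.264  0.613 -0.187]
0.22 148 [ 0.593 -0.263  0.613 -0.186]
0.26 168 [ 0.593 -0.263  0.613 -0.187]
```

```bash
python3 -m creep '[[-1,0,0,0.0195,-1],[-1,0,0,0.0195,-1],[-1,0,0,0.0195,-1],[-1,0,0,0,-1],[-0.5,0,0,0,-1]]' 20
cat > go.py <<'E'
import sys
from h import *
np.set_printoptions(precision=3,suppress=True)
o=monitor.get_obs();R=np.array(o["ee_rot"]);t=np.array(eval(sys.argv[1]))
d=R.T@(t-np.array(o["tcp_pos"]))/.03
y=R[:2,1]; 
if y[1]<0:y=-y
print("t",o["time"],"tcp",o["tcp_pos"],"yaw",np.degrees(np.arctan2(-y[0],y[1])),"units left",d,"F",np.array(o["wrist_force"]),"w",o["gripper_width"])
E
python3 go.py '(.608,-.2225,.355)'
```

```text
time: 0.92
tcp_pos: [0.1426, -0.6055, 0.3616]
ee_rot: [[-0.003, -0.151, -0.989], [0.011, -0.989, 0.151], [-1.0, -0.01, 0.005]]
wrist_force: [0.5, 0.2, 0.6]
gripper_width: 0.092
t 0.9167 tcp [ 0.143 -0.605  0.362] yaw -8.660906242018713 units left [  0.311 -14.954 -13.414] F [0.542 0.217 0.597] w 0.09199426625124991
```

```bash
python3 -m creep '[[0,-0.98,-0.88,-0.003,-1],[0,-0.98,-0.88,0,-1],[0,-0.98,-0.88,0,-1],[0,-0.98,-0.88,0,-1],[0,-0.98,-0.88,0,-1]]' >/dev/null
python3 -m creep '[[0,-0.98,-0.88,0,-1],[0,-0.98,-0.88,0,-1],[0,-0.98,-0.88,0,-1],[0,-0.98,-0.88,0,-1],[0,-0.98,-0.88,0,-1]]' >/dev/null
python3 go.py '(.608,-.2225,.355)'
```

```text
t 1.75 tcp [ 0.448 -0.35   0.368] yaw -8.790051335896038 units left [ 0.408 -5.028 -4.634] F [ 0.436 -0.62   0.123] w 0.09193638873261173
```

```bash
python3 -m creep '[[0,-0.98,-0.9,0.00,-1],[0,-0.98,-0.9,0,-1],[0.1,-0.98,-0.9,0,-1],[0.1,-0.98,-0.9,-0.003,-1],[0.1,-0.98,-0.9,0,-1]]' >/dev/null
python3 -m creep '[[0,0,0,0,-1]]' >/dev/null
python3 go.py '(.608,-.2225,.355)'
```

```text
t 2.25 tcp [ 0.614 -0.21   0.358] yaw -7.134809121180301 units left [0.111 0.45  0.134] F [-1.093  0.8   -1.694] w 0.0916718080724876
```

```bash
python3 -m creep '[[0,0.45,0.14,0.001,-1],[0,0,0,0,-1]]' >/dev/null
python3 go.py '(.608,-.2225,.25)'; python3 - <<'E'
from h import *
im,d=cams.grab_frame("top");P=cloud("top",d)
a=cv2.resize(im[90:240,290:450],None,fx=3,fy=3)
im,d=cams.grab_frame("side")
b=cv2.resize(im[60:280,260:440],None,fx=2.5,fy=2.5)[:450]
save("c1",np.hstack([a,b])[:,:800] if a.shape[0]==450 else a)
E
```

```text
t 2.4167 tcp [ 0.61  -0.219  0.357] yaw -7.14563125204585 units left [3.567 0.108 0.046] F [ 0.095 -0.955  0.513] w 0.09195339537867421
```

View pics/c1.png

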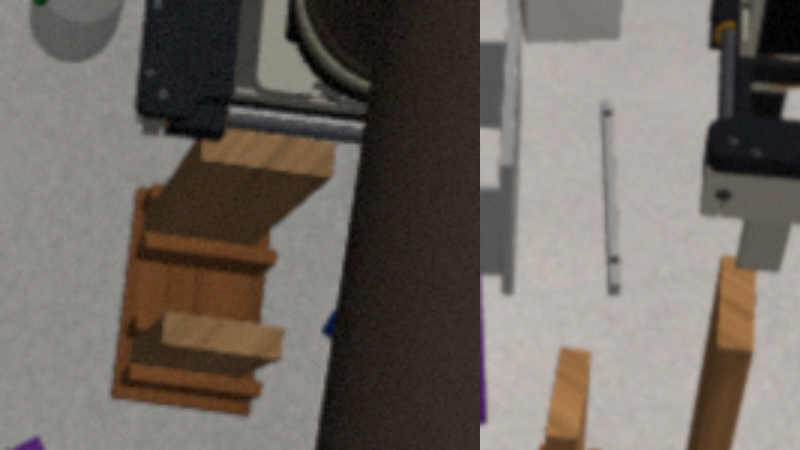

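Left, top view: the gripper is over the long board, whose top is at (265,155). Right, side view: the near finger at (760,240) is above the board's near end at (735,310), still a few mm too far in +y.

```bash
python3 -m creep '[[0.6,0.1,0.05,0.001,-1],[0.6,0.03,0,0,-1],[0.3,0.0,0,0,-1],[0,0,0,0,-1]]' >/dev/null
python3 go.py '(.608,-.2235,.25)'
```

```text
t 2.85 tcp [ 0.606 -0.226  0.314] yaw -7.8831868179998255 units left [ 2.123 -0.087 -0.041] F [ 0.103 -0.107 -0.566] w 0.09152641103724879
```

```bash
python3 -m creep '[[0.4,-0.07,0,0,-1],[0.4,0,0,0,-1],[0.3,0,0,0,-1],[0,0,0,0,-1]]' 
python3 go.py '(.608,-.2235,.25)'
```

```text
time: 3.18
tcp_pos: [0.6059, -0.2262, 0.2818]
ee_rot: [[0.008, -0.141, -0.99], [-0.003, -0.99, 0.141], [-1.0, 0.001, -0.009]]
wrist_force: [-0.2, -0.2, -0.4]
gripper_width: 0.0915
t 3.1833 tcp [ 0.606 -0.226  0.282] yaw -8.101680340855363 units left [ 1.06  -0.1   -0.047] F [-0.174 -0.195 -0.432] w 0.09151512748580388
```

```bash
python3 -m creep '[[0.4,-0.05,-0.03,0,-1],[0.4,0,0,0,-1],[0.25,0,0,0,-1],[0,0,0,0,-1]]' >/dev/null
python3 go.py '(.608,-.2235,.25)'; python3 -m creep '[[0,0,0,0,1],[0,0,0,0,1],[0,0,0,0,1],[0,0,0,0,1],[0,0,0,0,1]]' 30
```

```text
t 3.5167 tcp [ 0.608 -0.226  0.25 ] yaw -8.151969057326609 units left [ 0.011 -0.078  0.004] F [-0.011 -0.056 -0.255] w 0.09207264624092233
time: 3.93
tcp_pos: [0.6078, -0.2259, 0.2509]
ee_rot: [[0.01, -0.142, -0.99], [-0.003, -0.99, 0.142], [-1.0, 0.002, -0.01]]
wrist_force: [0.6, -0.4, -3.7]
gripper_width: 0.0801
```

Gripped, opening 80.1 mm. Next: lift.

```bash
python3 -m creep '[[-0.5,0,0,0,1],[-0.7,0,0,0,1],[-0.7,0,0,0,1],[-0.7,0,0,0,1],[-0.5,0,0,0,1]]' 30; python3 go.py '(.545,.21,.29)'
```

```text
time: 4.35
tcp_pos: [0.6048, -0.2252, 0.3425]
ee_rot: [[0.002, -0.142, -0.99], [-0.001, -0.99, 0.142], [-1.0, 0.001, -0.002]]
wrist_force: [-0.1, 0.8, -2.7]
gripper_width: 0.08
t 4.35 tcp [ 0.605 -0.225  0.342] yaw -8.151068152552208 units left [  1.733 -14.079   4.033] F [-0.076  0.792 -2.678] w 0.07997700547430013
```

```bash
python3 -m creep '[[0,-0.6,0.1,0,1],[0,-0.9,0.2,-0.004,1],[0,-1,0.3,-0.005,1],[0,-1,0.3,-0.005,1],[0,-1,0.3,-0.005,1]]' >/dev/null; python3 -m creep '[[0,-1,0.3,-0.003,1],[0,-1,0.3,0,1],[0,-1,0.3,0,1],[0,-1,0.3,0,1],[0,-1,0.2,0,1]]' ; python3 go.py '(.543,.21,.29)'
```

```text
time: 5.18
tcp_pos: [0.5415, 0.0633, 0.3449]
ee_rot: [[0.009, -0.014, -1.0], [-0.009, -1.0, 0.014], [-1.0, 0.009, -0.009]]
wrist_force: [1.0, 0.1, -3.1]
gripper_width: 0.08
t 5.1833 tcp [0.541 0.063 0.345] yaw -0.7814463128958612 units left [ 1.783 -4.909  0.032] F [ 1.025  0.147 -3.133] w 0.07995485695882089
```

```bash
python3 -m creep '[[0,-1,0,0,1],[0,-1,0,0,1],[0,-1,0,0,1],[0,-0.9,0,0,1],[0,-0.4,0,0,1]]' >/dev/null; python3 -m creep '[[0,0,0,0,1],[0,0,0,0,1]]' >/dev/null ; python3 go.py '(.543,.21,.26)'
cat > look.py <<'E'
import sys
from fit import *
n=sys.argv[1]; out=[]
for c,(r0,r1,c0,c1) in(("side",(20,220,220,400)),("top",(100,300,60,260))):
    im,d=cams.grab_frame(c);P=cloud(c,d);out.append(cv2.resize(im[r0:r1,c0:c1],None,fx=2,fy=2))
    hsv=cv2.cvtColor(im,cv2.COLOR_RGB2HSV); w=(hsv[...,0]>5)&(hsv[...,0]<22)&(hsv[...,1]>80)&np.all((P>(.40,.05,.0))&(P<(.66,.36,.36)),-1)
    for z in np.arange(.02,.34,.04):
        Q=P[w&(abs(P[...,2]-z)<.015)]
        if len(Q)>8: print(c,round(z,2),len(Q),"x",np.percentile(Q[:,0],[3,97]),"y",np.percentile(Q[:,1],[3,97]))
    if w.any(): print(c,"zmin/max",np.percentile(P[w][:,2],[0.5,99.5]))
save(n,np.hstack(out))
E
python3 look.py p1
```

```text
t 5.7667 tcp [0.538 0.206 0.345] yaw -0.15915331624690593 units left [ 2.829 -0.137 -0.144] F [-0.154 -1.157 -3.389] w 0.07991652373942071
side 0.1 19 x [0.532 0.549] y [0.168 0.172]
side 0.14 106 x [0.528 0.549] y [0.167 0.191]
side 0.18 99 x [0.529 0.548] y [0.167 0.172]
side 0.22 133 x [0.528 0.548] y [0.166 0.209]
side 0.26 143 x [0.528 0.549] y [0.166 0.19 ]
side 0.3 144 x [0.528 0.548] y [0.165 0.172]
side zmin/max [0.11  0.344]
top 0.14 91 x [0.53  0.546] y [0.167 0.241]
top 0.18 86 x [0.528 0.545] y [0.167 0.236]
top 0.22 39 x [0.528 0.53 ] y [0.178 0.239]
top 0.26 28 x [0.528 0.529] y [0.215 0.24 ]
top zmin/max [0.111 0.266]
```

View pics/p1.png

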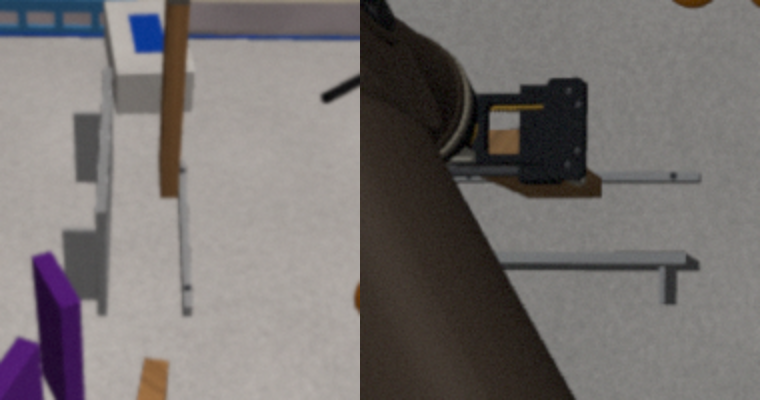

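The board hangs plumb between wall and rail at x 0.528–0.549; its foot shows at left (170,195). Shift +5 mm in x, then lower.

```bash
python3 -m creep '[[0.7,0,-0.16,0.001,1],[0.7,0,0,0.001,1],[0.7,0,0,0,1],[0.6,0,0,0,1],[0,0,0,0,1]]' >/dev/null ; python3 go.py '(.543,.206,.241)'
```

```text
t 6.2833 tcp [0.548 0.195 0.263] yaw -1.783039365731684 units left [ 0.74  -0.382  0.175] F [-0.664 -0.695 -3.947] w 0.07989546055425424
```

```bash
python3 -m creep '[[0,0,0.17,0,1],[0,0,0,0,1]]' >/dev/null ; python3 go.py '(.543,.2,.241)'; python3 look.py p2|grep side
```

```text
t 6.45 tcp [0.543 0.191 0.264] yaw -2.0397098560629323 units left [ 0.756 -0.294  0.011] F [ 0.082 -0.025 -3.287] w 0.079796072270303
side 0.02 21 x [0.537 0.555] y [0.15  0.156]
side 0.06 73 x [0.536 0.553] y [0.151 0.157]
side 0.1 84 x [0.534 0.553] y [0.151 0.156]
side 0.14 83 x [0.535 0.552] y [0.15  0.157]
side 0.18 103 x [0.533 0.551] y [0.151 0.156]
side 0.22 110 x [0.533 0.552] y [0.151 0.157]
side 0.26 80 x [0.532 0.551] y [0.148 0.156]
side zmin/max [0.028 0.359]
```

```bash
python3 -m creep '[[0.3,0,0.04,0,1],[0.3,0,0,0,1],[0.1,0,0,0,1],[0,0,0,0,1]]' ; python3 go.py '(.543,.2,.241)'
```

```text
time: 6.88
tcp_pos: [0.5512, 0.1952, 0.2561]
ee_rot: [[0.042, -0.036, -0.998], [-0.002, -0.999, 0.036], [-0.999, 0.0, -0.042]]
wrist_force: [-0.5, -0.5, -3.2]
gripper_width: 0.0798
t 6.8833 tcp [0.551 0.195 0.256] yaw -2.0855383929594193 units left [ 0.492 -0.15   0.3  ] F [-0.461 -0.514 -3.172] w 0.07978050184667199
```

```bash
python3 -c "
from bench import monitor
o=monitor.get_obs()
for k in('joint_pos','qd','tau','wrist_force','torque'):print(k,[round(float(x),2) for x in o[k]])"; python3 look.py p3
```

```text
joint_pos [-10.63, 20.11, -20.03, 94.26, 8.88, 64.96, -125.13]
qd [0.06, -1.26, 0.24, -1.25, 0.3, 0.41, 0.01]
tau [0.29, -61.77, -3.52, -33.87, 0.35, -0.48, -0.03]
wrist_force [-0.46, -0.51, -3.17]
torque [0.03, 0.05, 0.01]
side 0.02 25 x [0.542 0.56 ] y [0.155 0.16 ]
side 0.06 77 x [0.541 0.559] y [0.154 0.16 ]
side 0.1 83 x [0.541 0.559] y [0.155 0.16 ]
side 0.14 89 x [0.54  0.559] y [0.154 0.16 ]
side 0.18 100 x [0.54  0.559] y [0.154 0.16 ]
side 0.22 107 x [0.54  0.558] y [0.154 0.159]
side 0.26 45 x [0.539 0.558] y [0.154 0.159]
side zmin/max [0.026 0.357]
top 0.02 9 x [0.543 0.545] y [0.176 0.231]
top 0.06 60 x [0.542 0.554] y [0.154 0.23 ]
top 0.1 18 x [0.541 0.544] y [0.168 0.23 ]
top 0.14 12 x [0.541 0.543] y [0.209 0.227]
top 0.3 168 x [0.538 0.559] y [0.165 0.186]
top zmin/max [0.03  0.358]
```

View pics/p3.png

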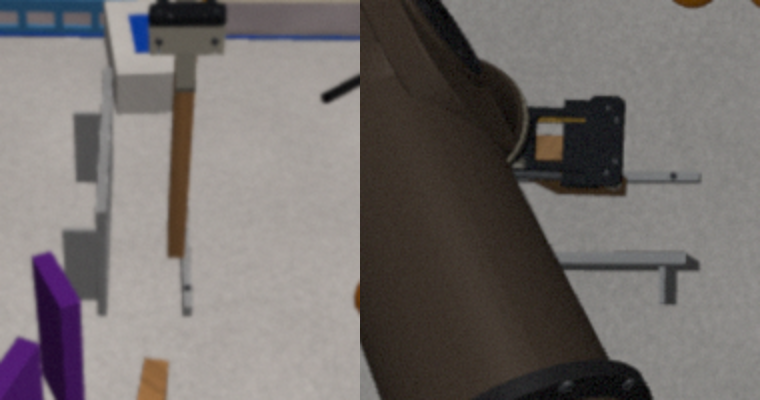

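```bash
python3 -m creep '[[0,0,0.35,0,1],[0,0,0,0,1]]' ; python3 -c "
from bench import monitor
o=monitor.get_obs()
for k in('joint_pos','qd'):print(k,[round(float(x),2) for x in o[k]])"; python3 -m creep '[[0.2,0,0,0,1],[0,0,0,0,1]]' ; python3 -c "
from bench import monitor
o=monitor.get_obs()
for k in('joint_pos','qd'):print(k,[round(float(x),2) for x in o[k]])"
```

```text
time: 7.15
tcp_pos: [0.5389, 0.1956, 0.2543]
ee_rot: [[0.039, -0.036, -0.999], [-0.003, -0.999, 0.036], [-0.999, 0.001, -0.039]]
wrist_force: [0.2, 0.9, -2.5]
gripper_width: 0.0801
joint_pos [-10.74, 19.24, -20.3, 95.78, 8.65, 64.48, -125.58]
qd [0.43, 1.71, 0.89, -2.08, 0.74, -0.5, 0.46]
time: 7.32
tcp_pos: [0.5379, 0.1956, 0.2474]
ee_rot: [[0.038, -0.035, -0.999], [-0.003, -0.999, 0.035], [-0.999, 0.002, -0.038]]
wrist_force: [0.2, -0.4, -3.2]
gripper_width: 0.0796
joint_pos [-10.8, 19.51, -20.28, 96.43, 8.79, 63.64, -125.73]
qd [-0.0, -0.76, -0.04, -0.87, -0.02, 0.77, 0.09]
```

```bash
python3 -m creep '[[0.15,0,-0.1,0,1],[0,0,0,0,1]]'; python3 -m creep '[[0.12,0,0,0,1],[0,0,0,0,1]]' 
```

```text
time: 7.48
tcp_pos: [0.5409, 0.1953, 0.2419]
ee_rot: [[0.037, -0.035, -0.999], [-0.003, -0.999, 0.035], [-0.999, 0.002, -0.037]]
wrist_force: [0.7, 0.2, -3.8]
gripper_width: 0.0798
time: 7.65
tcp_pos: [0.5413, 0.1952, 0.2373]
ee_rot: [[0.036, -0.035, -0.999], [-0.004, -0.999, 0.035], [-0.999, 0.002, -0.036]]
wrist_force: [-0.4, -0.9, -3.2]
gripper_width: 0.0799
```

```bash
python3 -m creep '[[0.12,0,0,0,1],[0,0,0,0,1]]'; python3 go.py '(.543,.2,.241)'; python3 look.py p4 | grep side
```

```text
time: 7.82
tcp_pos: [0.5429, 0.1951, 0.2347]
ee_rot: [[0.039, -0.036, -0.999], [-0.003, -0.999, 0.036], [-0.999, 0.002, -0.039]]
wrist_force: [-0.1, 0.2, -2.6]
gripper_width: 0.0799
t 7.8167 tcp [0.543 0.195 0.235] yaw -2.0573617609362147 units left [-0.211 -0.163 -0.005] F [-0.101  0.236 -2.574] w 0.07988785088787843
side 0.02 67 x [0.532 0.55 ] y [0.154 0.16 ]
side 0.06 79 x [0.531 0.55 ] y [0.155 0.16 ]
side 0.1 85 x [0.532 0.549] y [0.154 0.16 ]
side 0.14 90 x [0.532 0.55 ] y [0.154 0.159]
side 0.18 103 x [0.531 0.549] y [0.154 0.16 ]
side 0.22 102 x [0.531 0.55 ] y [0.154 0.159]
side zmin/max [0.005 0.354]
```

```bash
python3 -m creep '[[0.12,0,0,0,1],[0,0,0,0,1]]'|grep -E 'tcp|force'; python3 -m creep '[[0.12,0,0,0,1],[0,0,0,0,1]]' |grep -E 'tcp|force'
```

```text
tcp_pos: [0.5455, 0.1952, 0.2348]
wrist_force: [-1.2, 0.3, -3.3]
tcp_pos: [0.5477, 0.1955, 0.2338]
wrist_force: [0.8, 0.3, -2.9]
```

```bash
python3 -m creep '[[0.1,0,0.25,0,1],[0,0,0,0,1]]'|grep -E 'tcp|force'; python3 -m creep '[[0.15,0,0,0,1],[0.1,0,0,0,1]]' ; python3 -c "
from bench import monitor
o=monitor.get_obs()
for k in('joint_pos','qd','tau'):print(k,[round(float(x),2) for x in o[k]])"; python3 look.py p5
```

```text
tcp_pos: [0.5432, 0.1963, 0.2335]
wrist_force: [-2.0, 0.4, -2.4]
time: 8.58
tcp_pos: [0.5481, 0.1966, 0.2318]
ee_rot: [[0.072, -0.039, -0.997], [0.003, -0.999, 0.039], [-0.997, -0.006, -0.072]]
wrist_force: [-1.0, -5.5, 22.5]
gripper_width: 0.08
joint_pos [-11.01, 19.98, -19.99, 98.15, 9.98, 59.67, -126.69]
qd [-0.16, -0.06, 0.73, 0.31, 1.71, -3.58, -0.94]
tau [-2.75, -45.94, -5.42, -24.94, -1.51, -2.38, 0.14]
side 0.02 74 x [0.535 0.553] y [0.156 0.162]
side 0.06 81 x [0.534 0.554] y [0.156 0.163]
side 0.1 93 x [0.534 0.553] y [0.156 0.162]
side 0.14 94 x [0.535 0.554] y [0.156 0.162]
side 0.18 97 x [0.535 0.554] y [0.156 0.162]
side 0.22 96 x [0.534 0.554] y [0.156 0.161]
side 0.3 13 x [0.51  0.577] y [0.238 0.246]
side zmin/max [0.006 0.346]
top 0.02 42 x [0.535 0.538] y [0.158 0.231]
top 0.06 23 x [0.535 0.538] y [0.167 0.232]
top 0.1 17 x [0.537 0.538] y [0.209 0.231]
top 0.26 24 x [0.534 0.535] y [0.169 0.191]
top zmin/max [0.011 0.342]
```

View pics/p5.png

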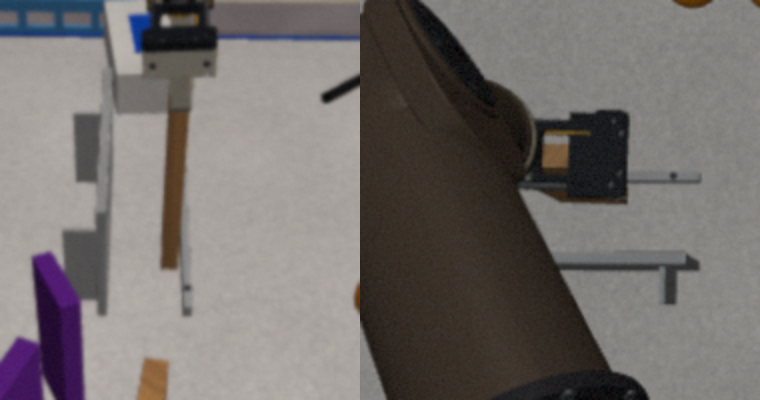

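Standing on the bench at x 0.535–0.554, about 4–5 mm inside the rail, with its foot at left (172,265). Next: lighten the grip and swing the top toward the wall.

```bash
python3 -m creep '[[-0.03,0,0,0,1],[0,0,0,0,1],[0,0,0.3,0,1],[0,0,0.3,0,1],[0,0,0,0,1]]' 8; python3 look.py p6|grep side
```

```text
time: 9.1
tcp_pos: [0.5288, 0.1978, 0.2311]
ee_rot: [[0.073, -0.039, -0.997], [0.004, -0.999, 0.039], [-0.997, -0.006, -0.073]]
wrist_force: [-0.6, -1.2, 2.7]
gripper_width: 0.0802
side 0.02 62 x [0.535 0.551] y [0.157 0.163]
side 0.06 101 x [0.531 0.552] y [0.156 0.194]
side 0.1 82 x [0.528 0.547] y [0.157 0.164]
side 0.14 93 x [0.526 0.545] y [0.156 0.163]
side 0.18 110 x [0.522 0.543] y [0.157 0.174]
side 0.22 90 x [0.521 0.539] y [0.156 0.162]
side 0.3 17 x [0.491 0.558] y [0.239 0.243]
side zmin/max [0.006 0.348]
```

Pivoting as planned: the foot stays put and the lean is about 4°. Continuing.

```bash
python3 -m creep '[[0,0,0.5,0,1],[0,0,0.5,0,1],[0.03,0,0.5,0,1],[0,0,0,0,1]]' 8; python3 look.py p7|grep side
```

```text
time: 9.53
tcp_pos: [0.4826, 0.199, 0.2253]
ee_rot: [[0.072, -0.04, -0.997], [0.003, -0.999, 0.04], [-0.997, -0.006, -0.072]]
wrist_force: [-2.2, 1.2, 4.5]
gripper_width: 0.0801
side 0.02 109 x [0.53  0.552] y [0.158 0.224]
side 0.06 126 x [0.519 0.546] y [0.157 0.224]
side 0.1 144 x [0.508 0.534] y [0.158 0.223]
side 0.14 156 x [0.498 0.525] y [0.158 0.223]
side 0.18 174 x [0.488 0.514] y [0.158 0.227]
side 0.22 156 x [0.481 0.504] y [0.157 0.226]
side 0.26 16 x [0.489 0.494] y [0.152 0.188]
side 0.3 20 x [0.445 0.513] y [0.112 0.244]
side zmin/max [0.01  0.336]
```

```bash
python3 -m creep '[[0.05,0,0.45,0,1],[0.07,0,0.45,0,1],[0.07,0,0.3,0,1],[0,0,0,0,1]]' 8; python3 look.py p8|grep side
```

```text
time: 9.97
tcp_pos: [0.4512, 0.2002, 0.2165]
ee_rot: [[0.074, -0.044, -0.996], [0.004, -0.999, 0.044], [-0.997, -0.008, -0.074]]
wrist_force: [-2.3, -0.1, 3.5]
gripper_width: 0.08
side 0.02 126 x [0.525 0.552] y [0.158 0.227]
side 0.06 174 x [0.509 0.54 ] y [0.158 0.227]
side 0.1 183 x [0.494 0.524] y [0.158 0.228]
side 0.14 198 x [0.479 0.508] y [0.158 0.23 ]
side 0.18 223 x [0.463 0.493] y [0.159 0.232]
side 0.22 169 x [0.454 0.476] y [0.159 0.227]
side 0.3 30 x [0.445 0.48 ] y [0.183 0.246]
side zmin/max [0.01  0.338]
```

```bash
python3 -m creep '[[0.1,0,0.25,0,1],[0.05,0,0.2,0,1],[0,0,0,0,1]]' 5; python3 look.py p9|grep side
```

```text
time: 10.32
tcp_pos: [0.4431, 0.201, 0.2124]
ee_rot: [[0.08, -0.046, -0.996], [0.006, -0.999, 0.047], [-0.997, -0.01, -0.079]]
wrist_force: [0.6, -0.4, -1.9]
gripper_width: 0.0805
side 0.02 130 x [0.53  0.558] y [0.159 0.227]
side 0.06 170 x [0.511 0.543] y [0.159 0.229]
side 0.1 194 x [0.496 0.524] y [0.159 0.232]
side 0.14 205 x [0.477 0.507] y [0.159 0.23 ]
side 0.18 225 x [0.458 0.488] y [0.16  0.231]
side 0.22 171 x [0.45  0.471] y [0.16  0.225]
side 0.3 46 x [0.432 0.473] y [0.176 0.245]
side zmin/max [0.012 0.34 ]
```

View pics/p9.png

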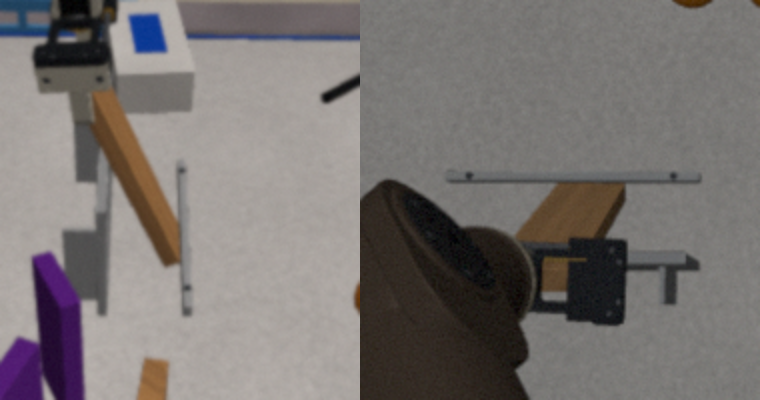

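The board leans on the wall's top with its foot at the rail, left (175,260). Opening now.

```bash
python3 -m creep '[[0,0,0,0,-1],[0,0,0,0,-1],[0,0,0,0,-1],[0,0,0,0,-1]]' 5; python3 look.py p10|grep side
```

```text
time: 10.75
tcp_pos: [0.4436, 0.201, 0.2121]
ee_rot: [[0.078, -0.047, -0.996], [0.006, -0.999, 0.048], [-0.997, -0.01, -0.077]]
wrist_force: [-0.2, 0.5, 0.6]
gripper_width: 0.0912
side 0.02 139 x [0.53  0.558] y [0.159 0.23 ]
side 0.06 170 x [0.511 0.543] y [0.159 0.227]
side 0.1 183 x [0.493 0.524] y [0.159 0.228]
side 0.14 205 x [0.477 0.508] y [0.159 0.231]
side 0.18 228 x [0.458 0.488] y [0.16  0.231]
side 0.22 163 x [0.452 0.472] y [0.159 0.224]
side 0.3 43 x [0.433 0.474] y [0.176 0.249]
side zmin/max [0.009 0.33 ]
```

Open and the board is steady. Withdrawing straight up.

```bash
python3 -m creep '[[-0.3,0,0,0,-1],[-0.5,0,0,0,-1],[-0.7,0,0,0,-1],[-0.9,0,0,0,-1],[-0.9,0,0,0,-1]]' |grep -E 'tcp|force'; python3 -m creep '[[-0.9,0,0,0,-1],[-0.7,0,0.5,0,-1],[0,0,0.5,0,-1],[0,0,0,0,-1],[0,0,0,0,-1]]' |grep -E 'tcp|force'; python3 look.py p11; python3 - <<'E'
from fit import *
for c in("top","side"):
    im,d=cams.grab_frame(c);P=cloud(c,d);rect("short top "+c,P,(.45,-.3,.178),(.555,-.15,.21))
E
```

```text
tcp_pos: [0.4325, 0.1986, 0.311]
wrist_force: [0.3, 0.3, 0.5]
tcp_pos: [0.3987, 0.2017, 0.3686]
wrist_force: [0.8, -0.1, -0.4]
side 0.02 134 x [0.53  0.558] y [0.159 0.227]
side 0.06 172 x [0.513 0.543] y [0.158 0.228]
side 0.1 180 x [0.493 0.524] y [0.159 0.23 ]
side 0.14 201 x [0.477 0.507] y [0.159 0.231]
side 0.18 222 x [0.459 0.488] y [0.159 0.232]
side 0.22 251 x [0.441 0.471] y [0.16  0.232]
side 0.26 317 x [0.427 0.453] y [0.161 0.236]
side zmin/max [0.011 0.266]
top 0.02 114 x [0.542 0.559] y [0.158 0.233]
top 0.06 165 x [0.523 0.543] y [0.159 0.233]
top 0.1 181 x [0.506 0.526] y [0.159 0.234]
top 0.14 212 x [0.486 0.507] y [0.159 0.234]
top 0.18 250 x [0.465 0.491] y [0.16  0.235]
top 0.22 282 x [0.448 0.472] y [0.16  0.236]
top 0.26 551 x [0.43  0.454] y [0.161 0.237]
top zmin/max [0.013 0.267]
short top top 468 c [ 510.1 -211.9] size [79.2 22.9] ang 81.8 z [0.181 0.19  0.194]
short top side 534 c [ 509.4 -210.6] size [81.7 22. ] ang 81.7 z [0.179 0.191 0.193]
```

View pics/p11.png

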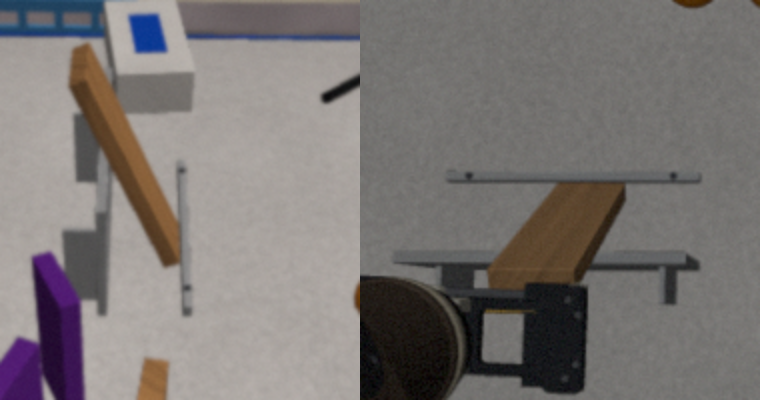

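The board stands clear of the gripper, leaning about 24° on the wall with its foot against the rail at left (175,260). The short board hasn't moved.

```bash
python3 -c "
from bench import ticket
print(ticket.sign_off())"
```

```text
the job is handed in; nothing more can be done
None
```

The long board now leans against the draining wall and the job is handed in. I gripped the board across its width, lifted it out of the rack and stood it just inside the rail. With a light grip I then let it pivot onto the wall's top edge, opened the gripper and withdrew.

**Last camera checks, both cameras:**
- **Lean:** about 24° from upright and parallel to the wall within about 2°.
- **Foot:** against the rail, about 78 mm from the wall face, and about 25 mm off mid-length along the wall.
- **At rest:** unchanged between the pictures taken before and after withdrawing the gripper.
- **Short board:** its top is within 1 mm of where it started.
- **Gripper:** clear of everything, with the tool about 100 mm above the board's top.
- **Time:** about 12 s of the 45 s allowed.

**What did not go cleanly:**
- While I lowered the board by the rail, the tool drifted about 8 mm in x and tilted up to 4°. I stepped the position back, but the tilt stayed. I did not find the cause.
- The foot touched down with about 22 N showing at the wrist, the highest reading I saw.

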